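# Clamp a mouthpiece block in the quick-release vise

## Task

Clamp the wooden block that holds the brass mouthpiece in the blue quick-release vise: keep the release lever pressed down while you slide the jaw up until the block is snug against both jaws, without ramming it, then let the lever go so that it springs back up and locks. Wind the crank clockwise (seen from the crank's end) until the block is held with about 100 newtons, which is when the sprung jaw plate is pressed back by half of its 7 mm gap; do not crush the block, and leave the other things on the bench alone.

Things in the scene. Friction and masses are not known exactly. Their poses are not given: they have to be found in the camera images.
- vise: The blue vise, bolted down. Origin on the table under mid bed. Its y axis is the sliding direction: fixed jaw at -y, carriage and crank at +y; z up. All heights here are above the table. Bed: x = -50 to 50 mm, y = -135 to 115 mm, 14 mm high; bolt ears to x = -77 mm. On its +x side a rack with a tooth every 8 mm (x = 59 to 77, y = -70 to 80 mm, 46 mm high).
- fixed_jaw: The fixed jaw; origin on its clamping face, mid width, at the bed. It faces vise +y (y of this frame), 90 mm wide, 86 mm tall.
- plate: The moving jaw's sprung steel face plate, 90 wide x 8 thick x 81 mm tall, upright, facing the fixed jaw. It stands 7 mm in front of the moving jaw on springs of 30 N/mm: 100 N presses it back about 3.5 mm, 7 mm is its stop. The origin has no special place on it (see plate_face).
- plate_face (a point): Middle of the plate's clamping face, 55 mm above the table.
- lever: Release lever: a steel rocker across the carriage's top, on a pivot along vise y (origin: the pivot, 106 mm high). A paddle points to vise -x; a pawl on the +x arm locks in the rack. 8 mm down at the paddle surely frees it, 12 mm is the stop; 5 N to start, 9 N at the stop, over 50 N bends it. It springs back up by itself when let go.
- paddle (a point): Middle of the paddle's upper face, 85 mm to vise -x of the pivot, 114 mm high when up and locked. The paddle is a tray 62 mm long (x), inside 42 mm wide (y) between two upright cheeks 14 mm tall: fingers set down in it press the lever and, against a cheek, push the carriage along. If the pawl lands on a tooth top, the paddle stays up to 7 mm low until the carriage is drawn back a little (8 mm at most) or winding the crank backs it.
- carriage (a joint): Slide of the whole moving side (block, lever, jaw, screw, crank) towards the fixed jaw, m; 0 fully open, 0.085 the stop. It takes about 2 N while the lever is down and is locked while the lever is up. The points on it move with it. Its block is 70 mm wide, 98 mm high.
- screw (a joint): Crank angle, rad; any number of turns within the jaw's travel. 0: arm straight up; positive tightens (clockwise seen from the crank's end; from the top the grip goes to vise -x). Each rad feeds jaw and crank 2 mm to the fixed jaw (travel -4 to 24 mm). Stays where left (0.30 N m friction): 7.5 N along the grip's circle when free, 0.002 N m more per N of clamping, so 12.5 N at 100 N.
- crank_grip (a point): Middle of the crank's freely spinning wooden grip: a round bar 16 mm thick, 54 mm long, along vise y, running on a circle of 40 mm radius about the screw axis (vise x = 0, 85 mm high). Fingers may pinch it from above and carry it round in full circles, the hand staying upright.
- work: The piece to clamp: a loose wooden block, 60 mm (x) by 60 mm tall, split in two halves of 20 mm that stay 0 to 5 mm apart (differs each time), so 40 to 45 mm wide the clamped way (y), a brass mouthpiece in it to 118 mm. Origin: underside, 20 mm from its face to the fixed jaw; up to 13 mm off that jaw, a little askew. Over 190 N crushes it; with the lever down over 45 N is ramming.
- tin: Bystander: red and white oil tin, 60 mm across, 100 mm tall; leave it where it is.
- offcut_a: Bystander: wood offcut 45 x 110 x 35 mm; leave it where it is.
- offcut_b: Bystander: wood offcut 35 x 90 x 30 mm; leave it where it is.
- screwdriver: Bystander: screwdriver lying flat; leave it where it is.
- bowl: Bystander: white bowl, 130 mm across, 50 mm tall; leave it where it is.
- hammer: Bystander: hammer lying flat; leave it where it is.
- jar: Bystander: amber jar, 56 mm across, 70 mm tall; leave it where it is.
- battery: Bystander: black power-tool battery 75 x 110 x 63 mm; leave it where it is.
Things that resemble listed ones, but are neither listed nor needed, are in the scene too. What is shaped like the work but green or purple is not meant.

How it is judged:
On the way, in this order (a step that is already met when the one before it is completed fails the run):
1. with the lever held down (paddle at least 7.5 mm low), the jaw is slid up until the block is snug: over 3 N on it from the plate and from the fixed jaw (z of paddle in the frame of vise below 0.1065 m and contact force between each of plate, fixed_jaw and work above 3 N), for 0.05 s.
2. the lever is back up (within 1.5 mm) and locked, with less than 60 mm between plate and fixed jaw (z of paddle in the frame of vise above 0.1125 m and y of plate_face in the frame of fixed_jaw below 0.06 m), for 0.2 s.
At the end, for the whole second after the job is handed in: The block stands upright (within 0.06 rad) and at rest between the jaws, the plate pressing it with 70 to 140 N against the fixed jaw (over 50 N there), the lever up and locked (paddle within 1.5 mm of its upper place), the crank at rest and let go (contact force between plate and work between 70 and 140 N and contact force between fixed_jaw and work above 50 N and z of paddle in the frame of vise above 0.1125 m and angle between work's own z axis and vertical below 0.06 rad and linear speed of work below 0.01 m/s and velocity of joint screw between -0.05 and 0.05 rad/s); the robot touches nothing.
It fails at once if the block is crushed: the plate presses it with more than 190 N (contact force between plate and work above 190 N).
It fails at once if the block is rammed: more than 45 N on it while the lever is down (z of paddle in the frame of vise below 0.1065 m and contact force between plate and work above 45 N).
It fails at once if the lever is bent: the fingers press on it with more than 50 N (contact force between the fingers and lever above 50 N).
It fails at once if the block is tipped by more than 0.3 rad (angle between work's own z axis and vertical above 0.3 rad).
It fails at once if a bystander is moved more than 30 mm (distance of any of tin, offcut_a, offcut_b, screwdriver, bowl, hammer, jar, battery from where it was at the start of the episode above 0.03 m).
It also fails if it takes over 72 s, if anything falls off the work surface, if the arm or the gripper's body presses on something with over 40 N, if the wrist force passes 120 N, or if a joint passes its speed limit or range.

## Robot

A 6-joint arm with a two-finger parallel gripper is mounted at the origin on the work surface. World frame = base frame: x ahead of the robot, y to its left, z up, the work surface at z = 0. Lengths are in m, angles in rad, forces in N, time in s.
With the tool pointing down it reaches from about 0.375 to 0.9 m from the base axis. Payload 3.1 kg.
Tool frame: the origin (TCP) lies at the very end of the fingers, on their centre line; the grasp point (between the pads) lies 19 mm behind it; z points along the fingers, y is the line along which they close (so a half turn about z gives the same grasp; the last joint's range is limited). The gripper opens to 87 mm and grips with 3 to 60 N. Pads are 19 mm wide; open, the fingers measure 117 mm over their backs; the gripper's body (75 mm by 190 mm) begins 51 mm behind the grasp point.
Start: joints at [1.012, 0.527, 1.433, -0, 1.181, -0.178], TCP at [0.232, 0.58, 0.223] pointing down, gripper open.
Joint ranges: [-3.08, 3.08], [-0.75, 2.2], [0.22, 2.44], [-1.43, 4.57], [0, 2.65], [-2.85, 2.85]. Speed limits (rad/s): [2.79, 2.79, 3.14, 3.14, 3.14, 3.14].

## Interface

Orientations are given as a unit quaternion [x, y, z, w].
In Python, from rig import robot gives the robot as it stands. The module is installed in compiled form; this text tells all that it offers.
- The arm moves only by the tool servo_tool, never from a script. Its argument "rows" is one flat list of numbers, 5 for each row, row after row: the closure, from -1 (fully open) to 1 (shut), so that 0 is half open, then the shift along the tool's x, y, z in m, then the turn about the tool's z in degrees. A call has 1 to 5 rows; each row shifts and turns the commanded pose from where the row before left it, along the tool's axes as they then stand; what a row does not reach is not made up. A row lasts 1/12 s, in which the tool goes at most 41.7 mm and 7.16 degrees, less where a joint would pass 70% of its speed; a pose out of reach is approached as far as the arm can. A call with a gripper value outside its range is refused whole. The fingers move at their own pace and stop on an object; "newtons" is the grip in N (left out, the last holds). Time passes only in rows, so rows that do not move let the fingers close. It gives the time, the measured TCP pose, the force, the opening and the grip force at its end, in the units of the state.
- robot.get_obs(): the state, without advancing time (a new reading comes with each control period).
- robot.camera(name): name is "side" or "top" or "wrist"; returns a dict with "pixels" (420x560x3 uint8, red, green, blue), "intrinsics" (3x3 intrinsics, pixels), "rvec" (rotation vector, rad) and "tvec" (3), from world to camera coordinates, as OpenCV has them; the wrist camera has in their place "mount" (4x4, takes a point from camera to tool coordinates, whose origin is the TCP and whose axes are the flange's). Camera axes: x right, y down, z forward; pixel columns grow to the right and rows downward; lengths in m; the calibration is good to about 2 mm. A picture is of the moment at which its call begins: read the wrist's pose just before it. There is no depth.
- robot.hand_in(): hands the job in; it is judged then, once.
Trained networks look in a picture, given as the dict that the camera call returned (one of the last four; its "shot" number tells which), for a name from the list of things; names that differ only in an ending like _2 or _b are one class to them, and where a whole thing is asked for, a point or a joint stands for the part that bears it (a point fixed in the world has none). Each returns a list of dicts, best first, with "score" (0 to 1); they miss things now and then, are a little off and sometimes report something else, mostly with a low value. They report only what shows in the picture. A call takes as long as a camera call. They do not tell look-alikes from the thing itself.
- robot.spot_in(picture, query): "at" ([x, y, z] in m, in world coordinates, good to about 4 mm: the middle of the surface that is visible of it).
- robot.outline_of(picture, query): "region" (420x560 bool, what is visible of it).
- robot.place_of(picture, query): "at" ([x, y, z] in m, in world coordinates, good to about 4 mm: a listed point, or the origin of a listed thing).
The state is a dict: "time": time; "q": joint angles; "joint_velocities": joint speeds; "joint_torque": joint torques, N m; "position": TCP position; "tool_rot": TCP orientation; "ft_force": force on the tool from outside, world axes, zero at the start; "moment": the same for the moment, N m; "grip_width": finger opening in m; "grip_force": force on a finger pad.
Only numpy, scipy, OpenCV 4.12 (cv2) and the standard library are available. Lean on these libraries where they do the work, as an engineer would, in place of code of your own. Each camera call takes 0.05 s, during which the arm holds its last target. There are 200 camera calls.

## Working session

There is one attempt and no reset: what is moved stays moved. The work goes in short steps, Python scripts to look and compute and a tool call to move; the robot and the scene stay as the last step left them, time stands still between calls to the robot, and variables do not carry over. Pictures are saved under pics/ and viewed, at most 10 in all, crops included, and the job is handed in when it is done.

Besides the shell and the picture viewer there is one more tool, called after "Request:" as name(argument=value, ...) on one line, values as JSON. servo_tool: Moves the arm, as the interface text tells. Its arguments: {"type":"object","properties":{"rows":{"type":"array","items":{"type":"number"}},"newtons":{"type":"number"}},"required":["rows"]}

```bash
mkdir -p pics
cat > h.py <<'E'
from rig import robot
import numpy as np, cv2
from scipy.spatial.transform import Rotation as R
def save(p,n): cv2.imwrite('pics/'+n,cv2.cvtColor(p["pixels"],cv2.COLOR_RGB2BGR))
def proj(p,X):
    return cv2.projectPoints(np.array(X,float).reshape(-1,3),np.array(p["rvec"]),np.array(p["tvec"]),np.array(p["intrinsics"]),None)[0][:,0]
E
python3 - <<'E'
from h import *
np.set_printoptions(precision=4,suppress=True)
o=robot.get_obs(); print(o)
for c in ("top","side"):
    p=robot.camera(c); save(p,c+"1.png")
    for q in ("vise","fixed_jaw","plate_face","lever","paddle","crank_grip","work"):
        print(c,q,[(np.round(d["at"],4),round(d["score"],2),proj(p,d["at"])[0].round()) for d in robot.place_of(p,q)[:3]])
E
```

```text
{'time': 0.0, 'q': array([ 1.0115,  0.5285,  1.4339, -0.    ,  1.1814, -0.1785]), 'joint_velocities': array([ 0.0025,  0.0004,  0.0008,  0.0001, -0.0004, -0.0004]), 'joint_torque': array([ -0.0016, -44.005 , -17.6586,   0.0633,   0.0583,  -0.0002]), 'position': array([0.2319, 0.5796, 0.2216]), 'tool_rot': array([ 0.1892,  0.9819, -0.001 , -0.0004]), 'ft_force': array([ 0.2873,  0.8447, -0.3897]), 'moment': array([ 0.0074, -0.0181, -0.0319]), 'grip_force': 0.0, 'grip_width': 0.0868602776490682}
top vise [(array([ 0.5436,  0.0276, -0.0001]), 0.78, array([257., 233.]))]
top fixed_jaw [(array([ 0.5639, -0.073 ,  0.0103]), 0.59, array([288., 227.])), (array([ 0.5754, -0.1482,  0.0032]), 0.53, array([310., 224.]))]
top plate_face [(array([0.5461, 0.0248, 0.055 ]), 0.64, array([258., 230.]))]
top lever [(array([ 0.6744, -0.4517,  0.0022]), 0.68, array([401., 197.])), (array([0.5345, 0.0818, 0.1075]), 0.57, array([239., 232.]))]
top paddle [(array([0.4536, 0.0625, 0.1168]), 0.82, array([245., 258.])), (array([ 0.5669, -0.0752,  0.0119]), 0.6, array([288., 226.]))]
top crank_grip [(array([0.5
[... 354 characters left out ...]
[ 0.5605, -0.0716,  0.0155]), 0.92, array([265., 256.]))]
side plate_face [(array([0.5442, 0.0231, 0.0525]), 0.88, array([253., 223.]))]
side lever [(array([0.5338, 0.0796, 0.1019]), 0.78, array([245., 198.])), (array([ 0.5607, -0.0742,  0.0139]), 0.49, array([266., 257.]))]
side paddle [(array([0.4515, 0.0629, 0.114 ]), 0.81, array([217., 203.]))]
side crank_grip [(array([ 0.3973, -0.4501, -0.0002]), 0.74, array([227., 408.])), (array([0.5277, 0.1763, 0.1213]), 0.54, array([237., 171.]))]
side work [(array([ 0.6608, -0.2151,  0.0026]), 0.94, array([315., 296.])), (array([ 0.5541, -0.0523,  0.013 ]), 0.74, array([262., 252.])), (array([ 0.3815, -0.0654, -0.0003]), 0.67, array([200., 269.]))]
```

View pictures.

View pics/top1.png

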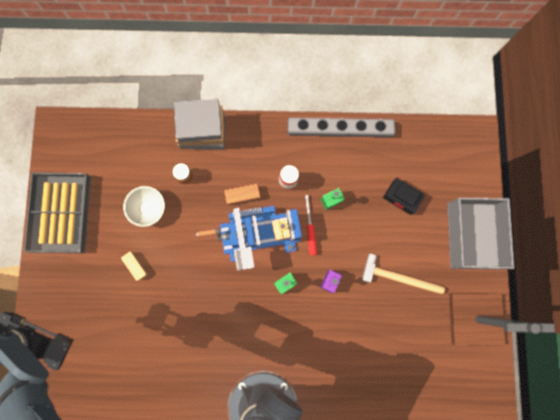

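```bash
python3 -c "
import cv2
a=cv2.imread('pics/side1.png')[120:320,130:400];cv2.imwrite('pics/side1c.png',cv2.resize(a,(800,592),interpolation=3))"
```

```text
(no output)
```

View pics/side1c.png

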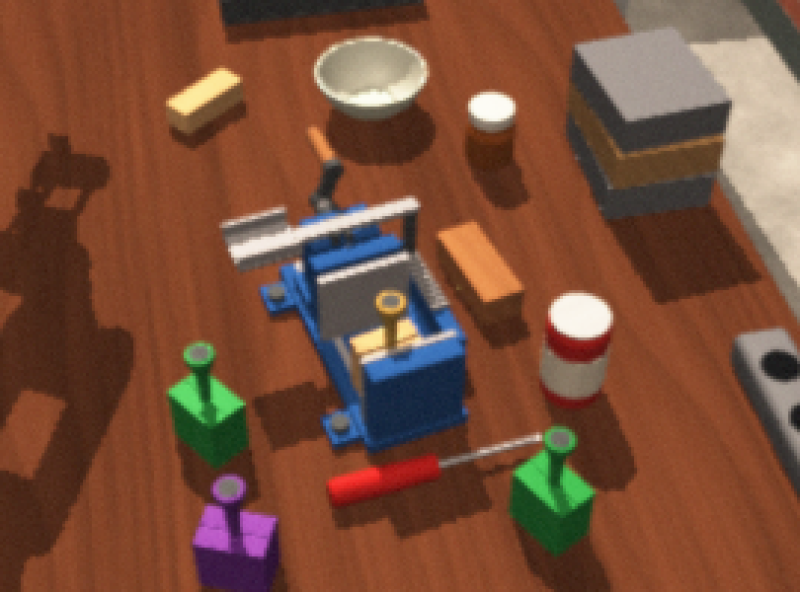

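The three look-alikes stand free on the bench in the top view: green at (286,282), green at (333,198) and purple at (332,281). The wooden-coloured one at (281,230) sits between the vise jaws. It fits the description, and the enlarged side crop confirms it (block at about (385,335), brass mouthpiece at (390,300)). Vise yaw is about 10.9°. The paddle is near (0.452, 0.0635), and the crank is at about -0.43 rad.

I'll turn the tool into the vise axes, close the fingers and go above the paddle.

Request:
servo_tool(rows=[1,0,0,0,7.16,1,0,0,0,7.16,1,0,0,0,7.16,1,0,0,0,7.16,1,0,0,0,7.16], newtons=20)

```text
time: 1.22
position: [0.2322, 0.5802, 0.2226]
tool_rot: [0.485, 0.875, -0.0, -0.0]
ft_force: [-0.1, 0.4, -0.1]
grip_width: 0.0617
grip_force: 0.0
```

Request:
servo_tool(rows=[1,0,0,0,7.16,1,0,0,0,7.16,1,0,0,0,7.16,1,-0.039,0.0084,0,0,1,-0.039,0.0084,0,0])

```text
time: 1.63
position: [0.2633, 0.5074, 0.2224]
tool_rot: [0.635, 0.772, 0.001, 0.0]
ft_force: [0.9, -1.1, 0.3]
grip_width: 0.0282
grip_force: 0.0
```

Request:
servo_tool(rows=[1,-0.039,0.0084,0,0,1,-0.039,0.0084,0,0,1,-0.039,0.0084,0,0,1,-0.039,0.0084,0,0,1,-0.039,0.0084,0,0])

```text
time: 2.05
position: [0.342, 0.3217, 0.2228]
tool_rot: [0.636, 0.771, 0.0, 0.0]
ft_force: [0.9, -0.8, -0.0]
grip_width: 0.0016
grip_force: 0.0
```

Request:
servo_tool(rows=[1,-0.039,0.0084,0,0,1,-0.039,0.0084,0,0,1,-0.039,0.0084,0,0,1,-0.039,0.0084,0,0,1,-0.039,0.0084,0,0])

```text
time: 2.47
position: [0.4203, 0.1379, 0.2229]
tool_rot: [0.637, 0.771, 0.0, 0.0]
ft_force: [1.4, -0.4, -0.0]
grip_width: 0.0005
grip_force: 0.0
```

Request:
servo_tool(rows=[1,-0.039,0.0084,0,0,1,-0.039,0.0084,0.01,0,1,0,0,0.03,0,1,0,0,0.02,0,1,0,0,0,0])

```text
time: 2.88
position: [0.4488, 0.0654, 0.1598]
tool_rot: [0.638, 0.77, -0.002, -0.003]
ft_force: [-0.4, 1.0, -0.4]
grip_width: 0.0002
grip_force: 0.0
```

Run:
```python
from h import *
np.set_printoptions(precision=4,suppress=True)
o=robot.get_obs(); print(o["position"],R.from_quat(o["tool_rot"]).as_matrix().round(3).tolist())
for c in ("wrist","side"):
    p=robot.camera(c); save(p,c+"2.png")
    for q in ("fixed_jaw","plate_face","lever","paddle","crank_grip","work"):
        print(c,q,[(np.round(d["at"],4),round(d["score"],2)) for d in robot.place_of(p,q)[:3]])
a=cv2.imread('pics/wrist2.png'); b=cv2.imread('pics/side2.png')[130:290,160:350]
cv2.imwrite('pics/c2.png',np.hstack([cv2.resize(a,(400,300)),cv2.resize(b,(400,300),interpolation=3)]))
```

```text
[0.4488 0.0654 0.1598] [[-0.186, 0.982, -0.007], [0.982, 0.187, 0.001], [0.002, -0.007, -1.0]]
wrist fixed_jaw [(array([0.5282, 0.176 , 0.1231]), 0.51)]
wrist plate_face [(array([ 0.6792,  0.0807, -0.0003]), 0.64)]
wrist lever [(array([0.5337, 0.0824, 0.1079]), 0.74)]
wrist paddle [(array([0.4526, 0.0646, 0.111 ]), 0.89)]
wrist crank_grip [(array([0.5321, 0.1755, 0.1238]), 0.71)]
wrist work []
side fixed_jaw [(array([ 0.5612, -0.0729,  0.0137]), 0.66), (array([ 0.6717,  0.0822, -0.0026]), 0.39)]
side plate_face [(array([0.5441, 0.0226, 0.0567]), 0.6), (array([0.6719, 0.0829, 0.0008]), 0.19)]
side lever [(array([0.5339, 0.0772, 0.1062]), 0.93)]
side paddle [(array([0.4547, 0.0671, 0.1155]), 0.81)]
side crank_grip [(array([0.528 , 0.1767, 0.1183]), 0.37)]
side work [(array([ 0.3855, -0.0632,  0.0008]), 0.95), (array([ 0.6615, -0.2154,  0.0002]), 0.91), (array([ 0.5546, -0.0508,  0.0118]), 0.6)]
```

View pics/c2.png

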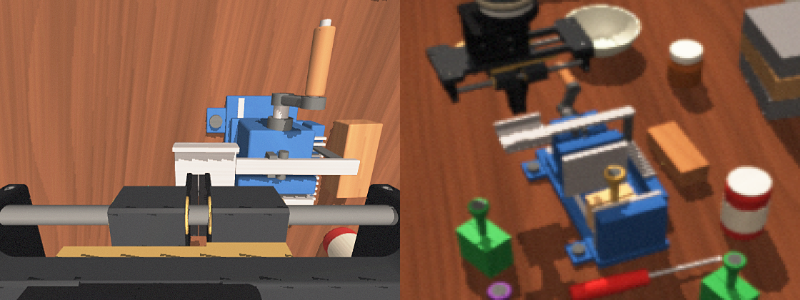

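Request:
servo_tool(rows=[1,0,0.003,0.025,0,1,0,0,0.012,0,1,0,0,0.005,0,1,0,0,0.003,0,1,0,0,0,0])

```text
time: 4.0
position: [0.4537, 0.0669, 0.1172]
tool_rot: [0.637, 0.771, -0.0, -0.0]
ft_force: [-0.4, 0.2, 0.7]
grip_width: 0.0006
grip_force: 0.0
```

Request:
servo_tool(rows=[1,0,0,0.003,0,1,0,0,0.003,0,1,0,0,0.002,0,1,0,0,0,0])

```text
time: 4.33
position: [0.4543, 0.0668, 0.11]
tool_rot: [0.637, 0.771, 0.0, 0.001]
ft_force: [-1.2, -0.5, 6.5]
grip_width: 0.0007
grip_force: 3.0
```

Request:
servo_tool(rows=[1,0,0,0.003,0,1,0,0,0.003,0,1,0,0,0,0])

```text
time: 4.58
position: [0.4543, 0.0668, 0.1042]
tool_rot: [0.637, 0.771, 0.0, 0.001]
ft_force: [-1.7, -0.8, 8.2]
grip_width: 0.0005
grip_force: 4.3
```

Request:
servo_tool(rows=[1,-0.004,0,0,0,1,-0.005,0,0,0,1,-0.005,0,0,0,1,-0.005,0,0,0,1,0,0,0,0])

```text
time: 5.0
position: [0.4579, 0.0473, 0.1045]
tool_rot: [0.637, 0.771, -0.0, 0.001]
ft_force: [-1.5, -2.9, 7.9]
grip_width: 0.0005
grip_force: 4.3
```

Request:
servo_tool(rows=[1,-0.005,0,0.001,0,1,-0.006,0,0,0,1,-0.006,0,0,0,1,-0.005,0,0,0,1,0,0,0,0])

```text
time: 5.42
position: [0.4619, 0.0256, 0.1036]
tool_rot: [0.637, 0.771, -0.0, 0.001]
ft_force: [-4.0, -1.9, 9.3]
grip_width: -0.0001
grip_force: 4.6
```

Run:
```python
from h import *
p=robot.camera("side"); save(p,"side3.png")
for q in ("plate_face","lever","paddle","crank_grip"):
    print(q,[(np.round(d["at"],4),round(d["score"],2)) for d in robot.place_of(p,q)[:2]])
a=cv2.imread('pics/side3.png')[130:290,160:350];cv2.imwrite('pics/c3.png',cv2.resize(a,(600,505),interpolation=3))
```

```text
plate_face [(array([ 0.6751, -0.4564, -0.0046]), 0.71), (array([ 0.553, -0.019,  0.052]), 0.67)]
lever [(array([0.5404, 0.0368, 0.1069]), 0.61)]
paddle [(array([0.4612, 0.0235, 0.1016]), 0.65), (array([ 0.428 ,  0.4222, -0.0031]), 0.21)]
crank_grip []
```

View pics/c3.png

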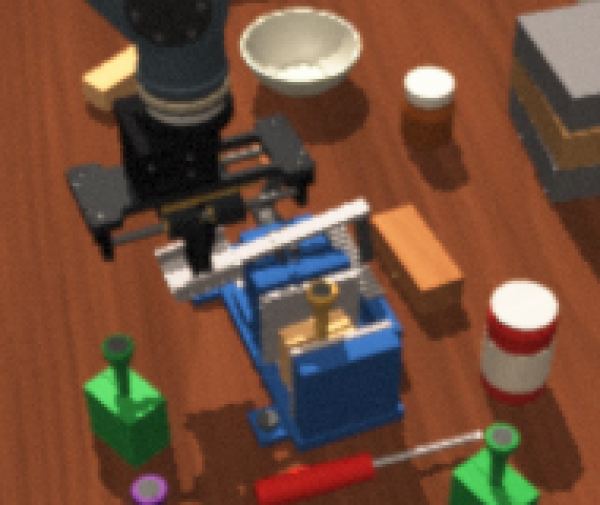

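Request:
servo_tool(rows=[1,-0.002,0,0,0,1,-0.002,0,0,0,1,-0.002,0,0,0,1,0,0,0,0])

```text
time: 6.0
position: [0.4628, 0.0206, 0.1036]
tool_rot: [0.637, 0.771, 0.0, 0.0]
ft_force: [-2.2, -0.1, 8.8]
grip_width: 0.0004
grip_force: 4.5
```

Request:
servo_tool(rows=[1,-0.001,0,0,0,1,-0.001,0,0,0,1,0,0,0,0])

```text
time: 6.25
position: [0.4631, 0.0189, 0.1036]
tool_rot: [0.637, 0.771, 0.0, 0.0]
ft_force: [-2.7, 1.5, 8.2]
grip_width: 0.0001
grip_force: 4.5
```

Request:
servo_tool(rows=[1,-0.001,0,0,0,1,-0.001,0,0,0,1,0,0,0,0])

```text
time: 6.5
position: [0.4635, 0.017, 0.1036]
tool_rot: [0.637, 0.771, 0.0, 0.0]
ft_force: [-2.1, 0.9, 9.0]
grip_width: 0.0009
grip_force: 4.5
```

Request:
servo_tool(rows=[1,-0.001,0,0,0,1,0,0,0,0])

```text
time: 6.67
position: [0.4636, 0.016, 0.1036]
tool_rot: [0.637, 0.771, 0.0, 0.0]
ft_force: [-2.1, 1.0, 9.0]
grip_width: 0.0006
grip_force: 4.5
```

```bash
cat >> h.py <<'E'
def look(c,n,qs):
    p=robot.camera(c); save(p,n)
    for q in qs: print(q,[(np.round(d["at"],4),round(d["score"],2)) for d in robot.place_of(p,q)[:2]])
E
python3 -c "
from h import *
look('side','s4.png',('plate_face','lever','paddle','work'))
print(robot.get_obs()['ft_force'],robot.get_obs()['moment'])"
```

```text
plate_face [(array([ 0.5556, -0.0275,  0.0519]), 0.88), (array([ 0.5557, -0.0243,  0.0028]), 0.5)]
lever [(array([0.5446, 0.03  , 0.1033]), 0.64)]
paddle [(array([0.4648, 0.0163, 0.1005]), 0.61), (array([ 6.757e-01, -4.551e-01, -6.000e-04]), 0.37)]
work [(array([ 0.5539, -0.0486,  0.0109]), 0.87), (array([ 0.6585, -0.2182,  0.0016]), 0.84)]
[-2.37004806  0.6107842   9.57618917] [0.11534935 0.36468759 0.01551112]
```

Request:
servo_tool(rows=[1,-0.001,0,0,0,1,0,0,0,0])

```text
time: 7.08
position: [0.4637, 0.0153, 0.1035]
tool_rot: [0.637, 0.771, 0.0, -0.0]
ft_force: [-2.3, 3.5, 9.6]
grip_width: 0.0004
grip_force: 4.5
```

Request:
servo_tool(rows=[1,-0.0007,0,0,0,1,0,0,0,0])

```text
time: 7.25
position: [0.4638, 0.0148, 0.1035]
tool_rot: [0.637, 0.771, 0.0, -0.0]
ft_force: [-1.7, 2.7, 9.3]
grip_width: 0.0007
grip_force: 4.5
```

Request:
servo_tool(rows=[1,-0.0007,0,0,0,1,0,0,0,0])

```text
time: 7.42
position: [0.464, 0.0141, 0.1035]
tool_rot: [0.637, 0.771, 0.0, -0.0]
ft_force: [-2.0, 3.2, 9.0]
grip_width: 0.0002
grip_force: 4.5
```

Request:
servo_tool(rows=[1,-0.0007,0,0,0,1,0,0,0,0])

```text
time: 7.58
position: [0.4641, 0.0134, 0.1035]
tool_rot: [0.637, 0.771, 0.0, -0.0]
ft_force: [-1.7, 2.4, 9.2]
grip_width: 0.0003
grip_force: 4.5
```

Request:
servo_tool(rows=[1,-0.0007,0,0,0,1,0,0,0,0])

```text
time: 7.75
position: [0.4642, 0.0127, 0.1035]
tool_rot: [0.637, 0.771, 0.0, -0.0]
ft_force: [-2.1, 2.7, 9.0]
grip_width: 0.0002
grip_force: 4.5
```

Request:
servo_tool(rows=[1,-0.0005,0,0,0,1,0,0,0,0])

```text
time: 7.92
position: [0.4643, 0.0123, 0.1035]
tool_rot: [0.637, 0.771, 0.0, -0.0]
ft_force: [-3.1, 2.3, 9.1]
grip_width: 0.0005
grip_force: 4.5
```

Request:
servo_tool(rows=[1,-0.0007,0,0,0,1,0,0,0,0])

```text
time: 8.08
position: [0.4644, 0.0117, 0.1035]
tool_rot: [0.637, 0.771, 0.001, -0.0]
ft_force: [-1.5, 4.3, 8.5]
grip_width: 0.0
grip_force: 4.5
```

Request:
servo_tool(rows=[1,-0.0005,0,0,0,1,0,0,0,0])

```text
time: 8.25
position: [0.4645, 0.0113, 0.1035]
tool_rot: [0.637, 0.771, 0.001, -0.0]
ft_force: [-1.5, 3.2, 9.4]
grip_width: 0.0005
grip_force: 4.5
```

Run:
```python
from h import *
look('side','s5.png',('plate_face','work'))
a=cv2.imread('pics/s5.png')[190:290,210:320];cv2.imwrite('pics/c5.png',cv2.resize(a,(660,600),interpolation=3))
```

```text
plate_face [(array([ 0.5568, -0.0318,  0.0537]), 0.75)]
work [(array([ 6.593e-01, -2.167e-01,  4.000e-04]), 0.96), (array([ 0.3835, -0.0685, -0.0011]), 0.78)]
```

View pics/c5.png

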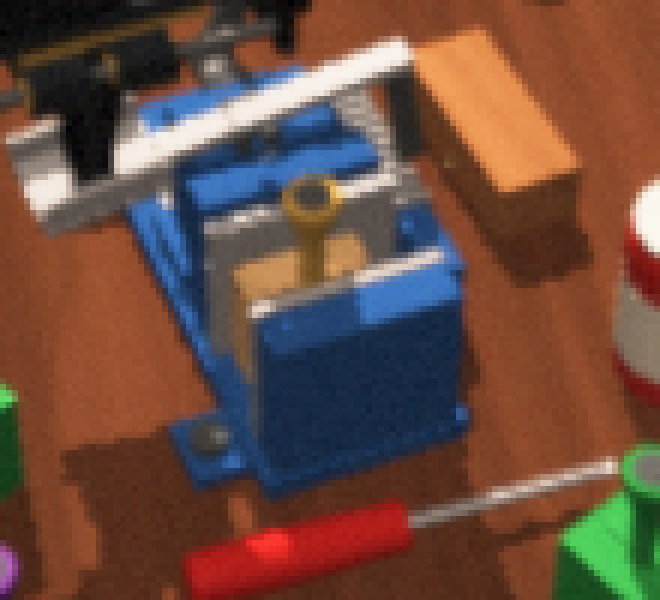

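The crop shows the block against the plate (at about (300,260)) and almost at the fixed jaw, with the force still low. I'll continue in small steps.

Request:
servo_tool(rows=[1,-0.0007,0,0,0,1,0,0,0,0])

```text
time: 8.57
position: [0.4646, 0.0106, 0.1035]
tool_rot: [0.637, 0.771, 0.001, -0.0]
ft_force: [-1.9, 4.3, 8.9]
grip_width: 0.0005
grip_force: 4.5
```

Request:
servo_tool(rows=[1,-0.0005,0,0,0,1,0,0,0,0])

```text
time: 8.73
position: [0.4647, 0.0101, 0.1035]
tool_rot: [0.637, 0.771, 0.001, -0.0]
ft_force: [-2.3, 3.2, 8.2]
grip_width: 0.0004
grip_force: 4.5
```

Request:
servo_tool(rows=[1,-0.0005,0,0,0,1,0,0,0,0])

```text
time: 8.9
position: [0.4648, 0.0096, 0.1035]
tool_rot: [0.637, 0.771, 0.001, -0.0]
ft_force: [-1.5, 4.0, 7.7]
grip_width: 0.0003
grip_force: 4.5
```

Request:
servo_tool(rows=[1,-0.0005,0,0,0,1,0,0,0,0])

```text
time: 9.07
position: [0.4649, 0.0091, 0.1035]
tool_rot: [0.637, 0.771, 0.001, -0.0]
ft_force: [-1.6, 3.2, 9.1]
grip_width: 0.0002
grip_force: 4.5
```

Request:
servo_tool(rows=[1,-0.0005,0,0,0,1,0,0,0,0])

```text
time: 9.23
position: [0.4649, 0.0089, 0.1035]
tool_rot: [0.637, 0.771, 0.001, -0.001]
ft_force: [-2.0, 4.5, 8.8]
grip_width: 0.0005
grip_force: 4.5
```

Request:
servo_tool(rows=[1,-0.0005,0,0,0,1,0,0,0,0])

```text
time: 9.4
position: [0.4649, 0.0088, 0.1035]
tool_rot: [0.637, 0.771, 0.001, -0.001]
ft_force: [-2.8, 6.5, 8.5]
grip_width: 0.0005
grip_force: 4.6
```

Request:
servo_tool(rows=[1,-0.0005,0,0,0,1,0,0,0,0])

```text
time: 9.57
position: [0.4649, 0.0085, 0.1035]
tool_rot: [0.637, 0.771, 0.001, -0.001]
ft_force: [-2.1, 5.8, 8.6]
grip_width: 0.0004
grip_force: 4.6
```

Request:
servo_tool(rows=[1,-0.0007,0,0,0,1,0,0,0,0])

```text
time: 9.73
position: [0.4649, 0.0078, 0.1035]
tool_rot: [0.637, 0.771, 0.001, -0.001]
ft_force: [-1.4, 7.0, 9.7]
grip_width: 0.0006
grip_force: 4.7
```

Request:
servo_tool(rows=[1,-0.0007,0,0,0,1,0,0,0,0])

```text
time: 9.9
position: [0.4649, 0.0072, 0.1034]
tool_rot: [0.637, 0.771, 0.001, -0.001]
ft_force: [-2.5, 6.4, 9.5]
grip_width: 0.0009
grip_force: 4.7
```

Request:
servo_tool(rows=[1,-0.0007,0,0,0,1,0,0,0,0])

```text
time: 10.07
position: [0.465, 0.0065, 0.1034]
tool_rot: [0.637, 0.771, 0.001, -0.001]
ft_force: [-2.0, 8.1, 9.5]
grip_width: 0.0006
grip_force: 4.8
```

Request:
servo_tool(rows=[1,-0.0007,0,0,0,1,0,0,0,0])

```text
time: 10.23
position: [0.465, 0.0059, 0.1034]
tool_rot: [0.637, 0.771, 0.001, -0.001]
ft_force: [-2.1, 7.1, 9.1]
grip_width: 0.0004
grip_force: 4.8
```

Request:
servo_tool(rows=[1,-0.0007,0,0,0,1,0,0,0,0])

```text
time: 10.4
position: [0.465, 0.0053, 0.1034]
tool_rot: [0.637, 0.771, 0.001, -0.002]
ft_force: [-2.4, 8.3, 9.6]
grip_width: 0.0003
grip_force: 4.8
```

Run:
```python
from h import *
look('side','s6.png',('plate_face','paddle','lever'))
look('wrist','w6.png',('paddle','lever','crank_grip'))
b=cv2.imread('pics/s6.png')[190:290,210:320];a=cv2.imread('pics/w6.png')[180:400,180:420]
cv2.imwrite('pics/c6.png',np.hstack([cv2.resize(a,(400,367),interpolation=3),cv2.resize(b,(400,367),interpolation=3)]))
```

```text
plate_face [(array([ 0.5539, -0.0327,  0.0504]), 0.58)]
paddle [(array([0.4644, 0.0052, 0.1028]), 0.61)]
lever [(array([0.5435, 0.0226, 0.1032]), 0.89)]
paddle [(array([0.4624, 0.0106, 0.102 ]), 0.88), (array([ 0.72  , -0.0702,  0.0057]), 0.3)]
lever [(array([0.5454, 0.0217, 0.1052]), 0.95)]
crank_grip [(array([0.5413, 0.1201, 0.1229]), 0.6)]
```

View pics/c6.png

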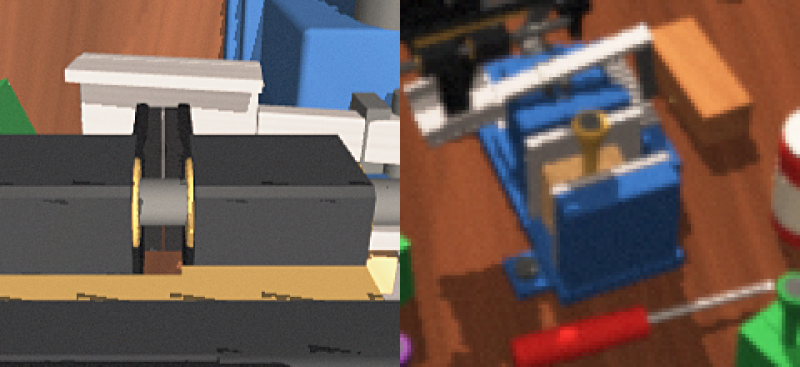

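Request:
servo_tool(rows=[1,-0.0007,0,0,0,1,-0.0007,0,0,0,1,0,0,0,0])

```text
time: 11.05
position: [0.4651, 0.0039, 0.1034]
tool_rot: [0.637, 0.771, 0.001, -0.002]
ft_force: [-2.4, 7.4, 10.4]
grip_width: 0.0006
grip_force: 4.9
```

Request:
servo_tool(rows=[1,-0.0007,0,0,0,1,-0.0007,0,0,0,1,0,0,0,0])

```text
time: 11.3
position: [0.4652, 0.0026, 0.1034]
tool_rot: [0.637, 0.771, 0.001, -0.002]
ft_force: [-2.5, 7.5, 10.1]
grip_width: 0.0006
grip_force: 5.0
```

Request:
servo_tool(rows=[1,-0.0007,0,0,0,1,-0.0007,0,0,0,1,0,0,0,0])

```text
time: 11.55
position: [0.4653, 0.0013, 0.1034]
tool_rot: [0.637, 0.771, 0.0, -0.002]
ft_force: [-2.2, 7.9, 9.5]
grip_width: 0.0007
grip_force: 5.0
```

Request:
servo_tool(rows=[1,-0.0007,0,0,0,1,-0.0005,0,0,0,1,0,0,0,0])

```text
time: 11.8
position: [0.4655, 0.0001, 0.1033]
tool_rot: [0.637, 0.771, 0.0, -0.002]
ft_force: [-3.3, 7.3, 10.0]
grip_width: 0.0007
grip_force: 5.1
```

Request:
servo_tool(rows=[1,-0.0005,0,0,0,1,-0.0005,0,0,0,1,0,0,0,0])

```text
time: 12.05
position: [0.4656, -0.0008, 0.1033]
tool_rot: [0.637, 0.771, 0.0, -0.002]
ft_force: [-2.9, 7.4, 10.0]
grip_width: 0.0005
grip_force: 5.1
```

Request:
servo_tool(rows=[1,-0.0007,0,0,0,1,-0.0005,0,0,0,1,0,0,0,0])

```text
time: 12.3
position: [0.4657, -0.002, 0.1033]
tool_rot: [0.637, 0.771, 0.0, -0.002]
ft_force: [-3.4, 7.3, 10.7]
grip_width: 0.0003
grip_force: 5.1
```

Request:
servo_tool(rows=[1,-0.0005,0,0,0,1,-0.0005,0,0,0,1,0,0,0,0])

```text
time: 12.55
position: [0.4658, -0.0029, 0.1033]
tool_rot: [0.637, 0.771, 0.0, -0.002]
ft_force: [-3.0, 6.5, 10.2]
grip_width: 0.0004
grip_force: 5.1
```

Request:
servo_tool(rows=[1,-0.0005,0,0,0,1,-0.0005,0,0,0,1,0,0,0,0])

```text
time: 12.8
position: [0.4659, -0.0035, 0.1033]
tool_rot: [0.637, 0.771, 0.001, -0.003]
ft_force: [-2.4, 9.1, 9.9]
grip_width: 0.0007
grip_force: 6.4
```

Cheek contact now; I'll press a little further.

Request:
servo_tool(rows=[1,-0.0005,0,0,0,1,0,0,0,0])

```text
time: 12.97
position: [0.4659, -0.0037, 0.1033]
tool_rot: [0.638, 0.77, 0.001, -0.003]
ft_force: [-2.2, 10.9, 11.1]
grip_width: 0.0005
grip_force: 6.8
```

Request:
servo_tool(rows=[1,-0.0004,0,0,0,1,0,0,0,0])

```text
time: 13.13
position: [0.466, -0.0037, 0.1033]
tool_rot: [0.638, 0.77, 0.001, -0.003]
ft_force: [-3.1, 11.5, 10.6]
grip_width: 0.0004
grip_force: 7.2
```

Request:
servo_tool(rows=[1,-0.0006,0,0,0,1,-0.0005,0,0,0,1,0,0,0,0])

```text
time: 13.38
position: [0.466, -0.004, 0.1033]
tool_rot: [0.638, 0.77, 0.001, -0.004]
ft_force: [-1.4, 15.0, 11.5]
grip_width: 0.0005
grip_force: 9.3
```

Request:
servo_tool(rows=[1,-0.0006,0,0,0,1,0,0,0,0])

```text
time: 13.55
position: [0.466, -0.0041, 0.1033]
tool_rot: [0.638, 0.77, 0.002, -0.004]
ft_force: [-1.6, 16.3, 11.8]
grip_width: 0.0004
grip_force: 10.0
```

Request:
servo_tool(rows=[1,0,0,-0.003,0,1,0,0,-0.004,0,1,0,0,-0.004,0,1,0,0,0,0])

```text
time: 13.88
position: [0.4648, -0.0043, 0.1128]
tool_rot: [0.638, 0.77, 0.001, -0.005]
ft_force: [-0.9, 14.1, -3.9]
grip_width: 0.0005
grip_force: 6.7
```

Run:
```python
from h import *
look('wrist','w7.png',('paddle','lever'))
look('side','s7.png',('plate_face','paddle','lever'))
print(robot.get_obs()['position'],robot.get_obs()['ft_force'])
```

```text
paddle [(array([0.4613, 0.0097, 0.1078]), 0.64)]
lever [(array([0.5486, 0.0234, 0.1076]), 0.94)]
plate_face [(array([ 0.5554, -0.0362,  0.055 ]), 0.83)]
paddle [(array([0.4619, 0.0082, 0.1095]), 0.82), (array([ 0.6207,  0.3935, -0.0011]), 0.45)]
lever [(array([0.5456, 0.0208, 0.1028]), 0.93)]
[ 0.46479701 -0.00429906  0.11265706] [-0.76388705 13.64770642 -1.22982862]
```

Request:
servo_tool(rows=[1,0.004,0,0,0,1,0.004,0,-0.004,0,1,0.004,0,0,0,1,0,0,0,0])

```text
time: 14.57
position: [0.4666, 0.0034, 0.1181]
tool_rot: [0.636, 0.771, 0.0, 0.001]
ft_force: [-0.2, -0.3, -0.6]
grip_width: 0.0009
grip_force: 0.0
```

Run:
```python
from h import *
look('wrist','w8.png',('paddle','lever'))
look('side','s8.png',('plate_face','paddle','lever'))
b=cv2.imread('pics/s8.png')[170:260,200:320];a=cv2.imread('pics/w8.png')[180:400,180:420]
cv2.imwrite('pics/c8.png',np.hstack([cv2.resize(a,(400,367),interpolation=3),cv2.resize(b,(400,367),interpolation=3)]))
```

```text
paddle [(array([0.4623, 0.009 , 0.1093]), 0.82)]
lever [(array([0.5467, 0.0232, 0.1045]), 0.68)]
plate_face [(array([ 0.5575, -0.0339,  0.0528]), 0.7), (array([ 0.3976, -0.451 ,  0.0021]), 0.31)]
paddle []
lever [(array([0.5456, 0.0206, 0.1048]), 0.71), (array([ 0.5566, -0.026 ,  0.0022]), 0.53)]
```

View pics/c8.png

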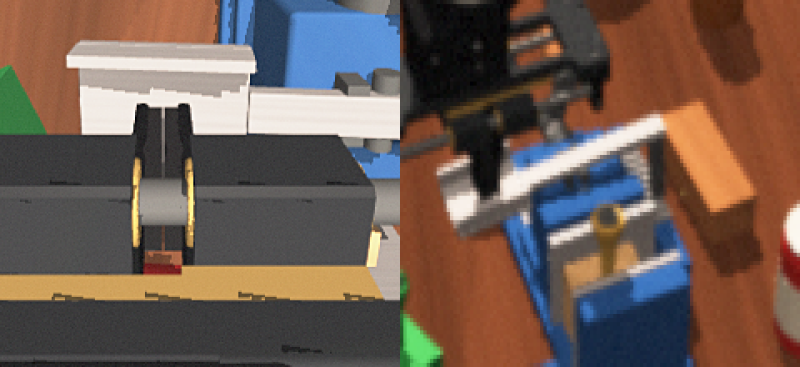

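Request:
servo_tool(rows=[1,0.005,0,0.002,0,1,0.005,0,0,0,1,0.005,0,0,0,1,0,0,0,0])

```text
time: 15.25
position: [0.4629, 0.0186, 0.1154]
tool_rot: [0.636, 0.771, -0.0, -0.0]
ft_force: [-1.0, 0.6, 0.2]
grip_width: 0.0003
grip_force: 0.0
```

Request:
servo_tool(rows=[1,0.001,0,0,0,1,0.001,0,0,0,1,0.001,0,0,0,1,0,0,0,0])

```text
time: 15.58
position: [0.4629, 0.0206, 0.1155]
tool_rot: [0.637, 0.771, -0.0, 0.0]
ft_force: [0.6, -2.4, 0.2]
grip_width: 0.0004
grip_force: 1.3
```

Request:
servo_tool(rows=[1,0.001,0,0,0,1,0.001,0,0,0,1,0,0,0,0])

```text
time: 15.83
position: [0.4629, 0.021, 0.1156]
tool_rot: [0.636, 0.772, -0.001, 0.001]
ft_force: [-0.8, -10.1, -0.4]
grip_width: 0.0002
grip_force: 4.5
```

Run:
```python
from h import *
look('wrist','w9.png',('paddle','lever'))
look('side','s9.png',('plate_face','paddle','lever'))
```

```text
paddle [(array([6.741e-01, 8.000e-02, 3.000e-04]), 0.45)]
lever [(array([0.5454, 0.0259, 0.1056]), 0.92)]
plate_face []
paddle [(array([0.4626, 0.0126, 0.1147]), 0.9)]
lever [(array([0.5441, 0.0265, 0.1034]), 0.63)]
```

Request:
servo_tool(rows=[1,0.001,0,0,0,1,0,0,0,0])

```text
time: 16.35
position: [0.4629, 0.0211, 0.1156]
tool_rot: [0.636, 0.772, -0.002, 0.002]
ft_force: [-1.0, -11.6, -0.8]
grip_width: 0.0003
grip_force: 6.0
```

Request:
servo_tool(rows=[1,0.001,0,0,0,1,0,0,0,0])

```text
time: 16.52
position: [0.4629, 0.0213, 0.1157]
tool_rot: [0.635, 0.772, -0.002, 0.002]
ft_force: [-1.6, -15.8, -1.4]
grip_width: 0.0004
grip_force: 7.6
```

Request:
servo_tool(rows=[1,-0.006,0,0,0,1,-0.006,0,0,0,1,0,0,-0.03,0,0.3,0,0.02,-0.035,0,0.3,0.01,0.038,-0.005,0])

```text
time: 16.93
position: [0.5189, 0.0328, 0.1898]
tool_rot: [0.638, 0.77, 0.001, 0.001]
ft_force: [1.4, -1.0, 0.1]
grip_width: 0.0074
grip_force: 0.0
```

Request:
servo_tool(rows=[0.3,0.01,0.038,0,0,0.3,0.01,0,0,0,0.3,0,0,0,0,0.3,0,0,0,0])

```text
time: 17.27
position: [0.5514, 0.0613, 0.1848]
tool_rot: [0.636, 0.772, -0.001, -0.001]
ft_force: [-0.3, 0.2, 0.3]
grip_width: 0.0282
grip_force: 0.0
```

Run:
```python
from h import *
o=robot.get_obs();print(o['position'],o['tool_rot'],o['grip_width'])
look('wrist','w10.png',('paddle','lever','crank_grip'))
look('side','s10.png',('plate_face','paddle','lever','crank_grip'))
look('top','t10.png',('plate_face','paddle','lever','crank_grip'))
b=cv2.imread('pics/s10.png')[140:260,200:320];a=cv2.imread('pics/w10.png')
cv2.imwrite('pics/c10.png',np.hstack([cv2.resize(a,(440,330),interpolation=3),cv2.resize(b,(330,330),interpolation=3)]))
```

```text
[0.55142539 0.06127563 0.18477638] [ 6.36197374e-01  7.71524802e-01 -7.44372566e-04 -1.35177686e-03] 0.02816766396147727
paddle [(array([0.4624, 0.0135, 0.1167]), 0.7)]
lever [(array([0.5468, 0.024 , 0.1078]), 0.62)]
crank_grip [(array([0.5405, 0.1235, 0.1211]), 0.75)]
plate_face [(array([ 0.553 , -0.0308,  0.053 ]), 0.9)]
paddle [(array([0.4638, 0.0138, 0.1143]), 0.77), (array([ 0.562 , -0.0725,  0.0148]), 0.51)]
lever [(array([0.5422, 0.0247, 0.1029]), 0.64), (array([ 0.5525, -0.056 ,  0.0126]), 0.64)]
crank_grip [(array([0.5398, 0.1215, 0.1169]), 0.49), (array([0.4632, 0.0125, 0.1154]), 0.43)]
plate_face [(array([ 0.5587, -0.0298,  0.0568]), 0.59)]
paddle [(array([0.4615, 0.0062, 0.1156]), 0.69)]
lever []
crank_grip []
```

View pics/c10.png

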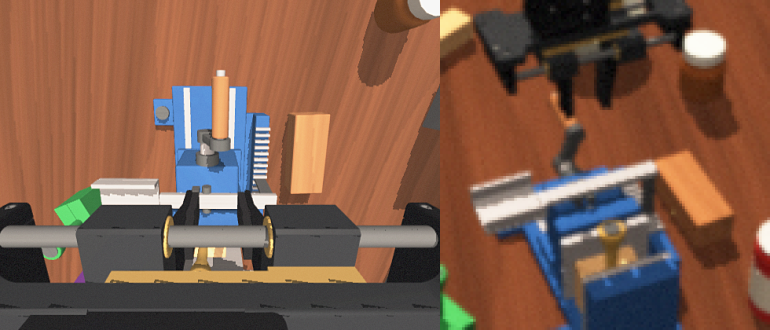

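Request:
servo_tool(rows=[0,0.036,0,0,0,0,0.036,0,0,0,0,0,0,0.02,0,0,0,0,0,0], newtons=25)

```text
time: 18.3
position: [0.5369, 0.1329, 0.1634]
tool_rot: [0.635, 0.772, -0.002, -0.002]
ft_force: [0.4, -0.3, -0.7]
grip_width: 0.0424
grip_force: 0.0
```

Request:
servo_tool(rows=[0,0,0,0.025,0,0,0,0,0.02,0,0,0,0,0.014,0,0,0,0,0,0])

```text
time: 18.63
position: [0.5375, 0.1303, 0.1042]
tool_rot: [0.637, 0.771, -0.002, -0.002]
ft_force: [-1.1, -0.1, -0.4]
grip_width: 0.0435
grip_force: 0.0
```

Close on the grip.

Request:
servo_tool(rows=[0.5,0,0,0,0,0.5,0,0,0,0,1,0,0,0,0,1,0,0,0,0,1,0,0,0,0], newtons=25)

```text
time: 19.05
position: [0.5399, 0.1312, 0.1075]
tool_rot: [0.637, 0.771, 0.001, 0.001]
ft_force: [0.3, 0.4, -1.0]
grip_width: 0.018
grip_force: 0.0
```

Request:
servo_tool(rows=[1,0,0,0,0,1,0,0,0,0])

```text
time: 19.22
position: [0.5396, 0.1313, 0.1073]
tool_rot: [0.637, 0.771, 0.0, 0.0]
ft_force: [-0.3, -0.1, 3.1]
grip_width: 0.0152
grip_force: 25.0
```

Run:
```python
from h import *
look('side','s11.png',('crank_grip','paddle'))
b=cv2.imread('pics/s11.png')[130:250,190:310]
o=robot.get_obs();print(o['position'],o['ft_force'],o['grip_width'])
cv2.imwrite('pics/c11.png',cv2.resize(b,(500,500),interpolation=3))
```

```text
crank_grip [(array([0.535 , 0.1236, 0.12  ]), 0.47), (array([ 0.5527, -0.0305,  0.0514]), 0.33)]
paddle [(array([0.4637, 0.0124, 0.1134]), 0.65)]
[0.53966686 0.13129525 0.10721224] [-0.50793551  0.44381663  6.28274978] 0.015197236110718496
```

View pics/c11.png

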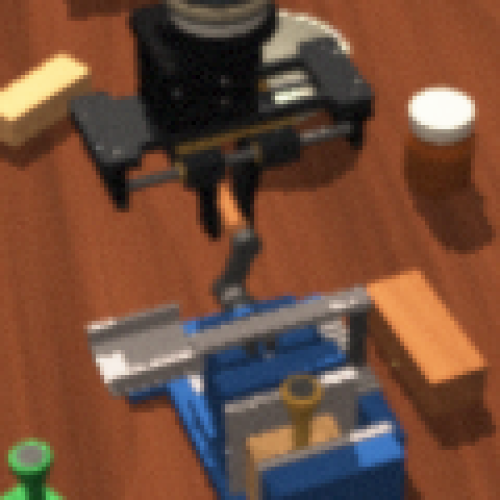

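Request:
servo_tool(rows=[1,-0.0004,-0.0076,-0.0024,0,1,-0.0004,-0.0079,-0.0008,0,1,-0.0004,-0.0079,0.0008,0,1,0,0,0,0])

```text
time: 19.7
position: [0.5195, 0.126, 0.1094]
tool_rot: [0.637, 0.771, 0.003, 0.003]
ft_force: [4.1, 0.9, -0.8]
grip_width: 0.015
grip_force: 25.0
```

Request:
servo_tool(rows=[1,-0.0004,-0.0076,0.0024,0,1,-0.0004,-0.007,0.0038,0,1,-0.0004,-0.0061,0.0051,0,1,-0.0004,-0.005,0.0063,0,1,0,0,0,0])

```text
time: 20.12
position: [0.4939, 0.1191, 0.0919]
tool_rot: [0.637, 0.771, 0.002, 0.002]
ft_force: [3.5, -2.0, 1.1]
grip_width: 0.0155
grip_force: 25.0
```

Request:
servo_tool(rows=[1,-0.0004,-0.0036,0.0071,0,1,-0.0004,-0.0021,0.0077,0,1,-0.0004,-0.0006,0.008,0,1,0,0,0,0])

```text
time: 20.45
position: [0.4873, 0.1176, 0.0684]
tool_rot: [0.637, 0.771, 0.002, 0.001]
ft_force: [3.8, 4.2, -1.0]
grip_width: 0.0152
grip_force: 25.0
```

Request:
servo_tool(rows=[1,-0.0004,0.001,0.0079,0,1,-0.0004,0.0026,0.0076,0])

```text
time: 20.62
position: [0.4905, 0.1177, 0.0539]
tool_rot: [0.637, 0.771, 0.002, 0.001]
ft_force: [1.2, 5.0, 10.5]
grip_width: 0.0153
grip_force: 25.0
```

Request:
servo_tool(rows=[1,-0.0004,0.004,0.0069,0])

```text
time: 20.7
position: [0.4943, 0.1182, 0.0469]
tool_rot: [0.637, 0.771, 0.001, 0.0]
ft_force: [0.6, 5.1, 12.1]
grip_width: 0.0152
grip_force: 25.0
```

Run:
```python
from h import *
o=robot.get_obs();print(o['position'],o['ft_force'])
look('side','s12.png',('plate_face','paddle','lever'))
b=cv2.imread('pics/s12.png')[180:260,220:320]
o=robot.get_obs();print(o['position'],o['ft_force'])
cv2.imwrite('pics/c12.png',cv2.resize(b,(700,560),interpolation=3))
```

```text
[0.4943197  0.11817308 0.04689679] [ 0.61381861  5.091669   12.06996538]
plate_face [(array([ 0.5562, -0.0342,  0.053 ]), 0.6)]
paddle [(array([0.463 , 0.0132, 0.1132]), 0.68), (array([ 0.7214, -0.0715, -0.0028]), 0.44)]
lever [(array([0.5424, 0.0288, 0.1018]), 0.84)]
[0.49505178 0.1182782  0.04621825] [ 4.11150733  4.67208512 -0.35012661]
```

View pics/c12.png

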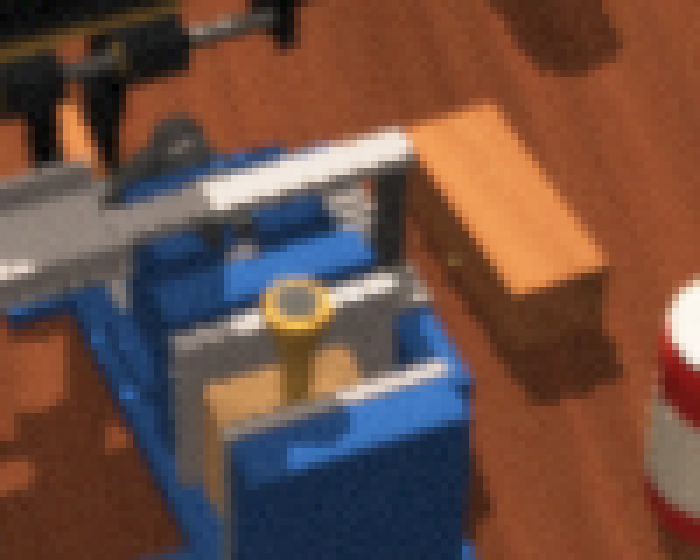

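Request:
servo_tool(rows=[0.35,0,0,0,0,0.35,0,0,0,0,0.35,0,0,-0.02,0,0.35,0,0,-0.04,0,0.35,0,0,-0.04,0])

```text
time: 21.32
position: [0.4904, 0.1168, 0.1454]
tool_rot: [0.637, 0.771, -0.003, -0.003]
ft_force: [0.6, -0.2, -1.4]
grip_width: 0.0279
grip_force: 0.0
```

Run:
```python
from h import *
np.set_printoptions(precision=4,suppress=True)
o=robot.get_obs();print(o['position'],o['grip_width'],o['tool_rot'])
p=robot.camera('wrist'); print(p['mount'],p['intrinsics'])
# where the ray at row 120, col 280 meets height 95 when TCP is at 0.2
K=np.array(p['intrinsics']);M=np.array(p['mount'])
for row in (20,80,140,200):
    d=M[:3,:3]@np.linalg.inv(K)@np.array([280,row,1.]); s=((0.2-0.096)-M[2,3])/d[2]
    print(row,(M[:3,3]+s*d)*1000, 'px/mm',K[0,0]/s/1000)
```

```text
[0.4904 0.1168 0.1454] 0.027874796912723026 [ 0.6367  0.7711 -0.0028 -0.003 ]
[[ 0.0005 -0.9541 -0.2995  0.0816]
 [ 1.      0.0004  0.0002 -0.0007]
 [-0.     -0.2995  0.9541 -0.1623]
 [ 0.      0.      0.      1.    ]] [[307.873    0.     277.3939]
 [  0.     307.873  207.1407]
 [  0.       0.       1.    ]]
20 [147.3531   1.2623 104.    ] px/mm 1.3133593564703405
80 [104.9658   1.3891 104.    ] px/mm 1.2458809019612451
140 [ 57.724    1.5304 104.    ] px/mm 1.1784024474521504
200 [  4.7433   1.6888 104.    ] px/mm 1.110923992943055
```

Request:
servo_tool(rows=[0.35,-0.033,0.0052,0,0,0.35,-0.033,0.0052,0,0,0.35,-0.033,0.0052,0,0,0.35,-0.033,0.0052,0,0,0.35,-0.033,0.0052,0,0])

```text
time: 21.78
position: [0.549, -0.0412, 0.1455]
tool_rot: [0.637, 0.771, -0.001, -0.001]
ft_force: [-0.3, -0.7, -0.4]
grip_width: 0.0282
grip_force: 0.0
```

Request:
servo_tool(rows=[0.35,-0.033,0.0052,0,0,0.35,-0.033,0.0052,0,0,0.35,0,0,0,0,0.35,0,0,0,0])

```text
time: 22.12
position: [0.5721, -0.1045, 0.1453]
tool_rot: [0.638, 0.77, -0.0, -0.001]
ft_force: [0.2, 0.9, 1.3]
grip_width: 0.0281
grip_force: 0.0
```

```bash
cat > gap.py <<'E'
from h import *
np.set_printoptions(precision=1,suppress=True,linewidth=150)
o=robot.get_obs();T=np.array(o['position']);Q=R.from_quat(o['tool_rot']).as_matrix()
p=robot.camera('wrist');save(p,'gap_%d.png'%(o['time']*100));im=p['pixels'].astype(float)
K=np.array(p['intrinsics']);M=np.array(p['mount'])
def pix(X):
    c=M[:3,:3].T@(Q.T@(X-T)-M[:3,3]); u=K@c; return u[:2]/u[2]
a=np.radians(10.9);ey=np.array([-np.sin(a),np.cos(a),0]);ex=np.array([np.cos(a),np.sin(a),0])
J=np.array([0.5615,-0.0723,0.097])
for x in (-.037,-.03,-.022,.022,.03,.037):
    print('x',x)
    print(' '.join('%d:%d,%d,%d'%(y,*cv2.getRectSubPix(p['pixels'],(1,1),tuple(map(float,pix(J+ex*x+ey*y/1000))))[0,0]) for y in range(-4,74)))
for q in ('plate_face','work','fixed_jaw'):
    r=robot.outline_of(p,q)
    if r: 
        v,u=np.nonzero(r[0]['region']); print(q,round(r[0]['score'],2),u.min(),u.max(),v.min(),v.max(),len(u))
print(pix(J),pix(J+ey*.05))
E
python3 gap.py
```

```text
x -0.037
-4:195,180,168 -3:174,161,154 -2:177,164,157 -1:179,166,158 0:176,166,157 1:175,163,153 2:183,171,160 3:176,163,154 4:103,115,141 5:55,91,137 6:53,88,130 7:60,92,134 8:57,90,135 9:58,92,135 10:58,93,135 11:59,96,138 12:55,92,136 13:52,81,113 14:50,63,80 15:48,64,84 16:55,74,97 17:55,81,116 18:60,91,132 19:60,95,140 20:58,93,137 21:60,94,138 22:61,93,139 23:57,91,135 24:61,95,137 25:87,138,205 26:86,137,207 27:83,142,214 28:85,106,146 29:151,92,65 30:153,96,67 31:150,94,63 32:149,89,63 33:148,92,62 34:149,93,64 35:150,94,63 36:151,93,64 37:149,90,65 38:152,94,66 39:152,93,64 40:156,113,92 41:239,231,223 42:242,234,228 43:240,232,225 44:238,230,223 45:239,231,222 46:239,232,225 47:242,236,229 48:242,236,234 49:154,89,56 50:160,98,65 51:162,100,71 52:163,99,70 53:166,98,67 54:125,82,71 55:44,65,94 56:59,91,134 57:73,117,173 58:84,133,198 59:83,133,197 60:82,132,198 61:85,135,200 62:85,136,201 63:82,133,200 64:84,135,201 65:84,136,202 66:82,135,202 67:85,135,202 68:89,140,205 69:83,135,202 70:85,136,204 71:86,137,206 72:87,140,207 73:86,139,205
x -0.03
-4:195,181,171 -3:173,160,
[... 4921 characters left out ...]
200 34:78,134,198 35:82,134,200 36:82,133,198 37:80,130,192 38:80,126,189 39:62,111,174 40:213,197,190 41:239,228,219 42:235,225,218 43:236,227,220 44:239,232,225 45:241,235,227 46:240,233,227 47:246,237,227 48:155,174,208 49:72,124,193 50:82,131,195 51:82,130,192 52:81,129,195 53:69,106,158 54:34,52,75 55:51,75,109 56:62,100,147 57:78,124,184 58:85,135,200 59:82,135,198 60:83,135,198 61:81,131,196 62:87,135,201 63:84,133,200 64:84,135,201 65:85,136,202 66:86,138,206 67:85,140,205 68:85,139,206 69:86,142,207 70:86,139,208 71:84,140,207 72:89,141,210 73:91,143,211
plate_face 0.84 205 342 110 124 1892
work 0.77 39 130 230 286 3535
fixed_jaw 0.65 210 338 169 228 5943
[272.1 182.4] [271.5 107.3]
```

The numeric wrist profile shows the block just touching both jaws, with the plate uncompressed (gap about 7 mm). I'll go back to the crank for roughly 3.5 mm more feed (1.75 rad).

Request:
servo_tool(rows=[0.35,0.0339,-0.0048,0,0,0.35,0.0339,-0.0048,0,0,0.35,0.0339,-0.0048,0,0,0.35,0.0339,-0.0048,0,0,0.35,0.0339,-0.0048,0,0])

```text
time: 22.73
position: [0.5153, 0.0616, 0.1462]
tool_rot: [0.636, 0.772, -0.0, -0.0]
ft_force: [0.1, 0.4, 0.1]
grip_width: 0.0283
grip_force: 0.0
```

Request:
servo_tool(rows=[0.35,0.0339,-0.0048,0,0,0.35,0.0339,-0.0048,0,0,0.35,0,0,0,0,0.35,0,0,0,0])

```text
time: 23.07
position: [0.493, 0.1264, 0.1463]
tool_rot: [0.634, 0.773, -0.0, -0.0]
ft_force: [-0.7, 0.3, 0.9]
grip_width: 0.0284
grip_force: 0.0
```

Run:
```python
from h import *
o=robot.get_obs();print(o['position'])
look('wrist','w13.png',('crank_grip','lever'))
a=np.radians(10.9);ey=np.array([-np.sin(a),np.cos(a),0]);ex=np.array([np.cos(a),np.sin(a),0])
d=np.array([.4942,.1222,.05])-robot.get_obs()['position'];print(d@ey,d@ex,-d[2])
```

```text
[0.49300137 0.12635031 0.14627481]
crank_grip [(array([0.4959, 0.1108, 0.0614]), 0.94)]
lever [(array([0.5457, 0.0303, 0.1041]), 0.73)]
-0.0011300638420316522 -0.0012942357652068073 0.09631500163503788
```

Request:
servo_tool(rows=[0.35,0,0,0.035,0,0.35,0,0,0.035,0,0.35,0,0,0.02,0,0.35,0,0,0.006,0,0.35,0,0,0,0])

```text
time: 23.63
position: [0.4943, 0.1227, 0.0486]
tool_rot: [0.638, 0.77, -0.001, -0.001]
ft_force: [0.3, 0.4, 0.2]
grip_width: 0.0283
grip_force: 0.0
```

Request:
servo_tool(rows=[1,0,0,0,0,1,0,0,0,0,1,0,0,0,0,1,0,0,0,0], newtons=25)

```text
time: 23.97
position: [0.4943, 0.1234, 0.0512]
tool_rot: [0.637, 0.771, -0.0, 0.0]
ft_force: [-1.5, -3.9, 2.7]
grip_width: 0.0151
grip_force: 25.0
```

Request:
servo_tool(rows=[1,-0.0004,0.0053,0.006,0,1,-0.0004,0.0064,0.0048,0,1,-0.0004,0.0072,0.0034,0])

```text
time: 24.22
position: [0.5121, 0.1258, 0.0372]
tool_rot: [0.637, 0.771, -0.001, -0.001]
ft_force: [-5.3, -3.0, 13.6]
grip_width: 0.015
grip_force: 25.0
```

Request:
servo_tool(rows=[1,-0.0004,0.0078,0.0019,0])

```text
time: 24.3
position: [0.5189, 0.1269, 0.0352]
tool_rot: [0.636, 0.771, -0.002, -0.002]
ft_force: [-7.8, -4.0, 14.2]
grip_width: 0.015
grip_force: 25.0
```

Request:
servo_tool(rows=[1,-0.0004,0.008,0.0003,0])

```text
time: 24.38
position: [0.5252, 0.1279, 0.0346]
tool_rot: [0.636, 0.771, -0.003, -0.003]
ft_force: [-9.8, -5.2, 11.0]
grip_width: 0.0151
grip_force: 25.0
```

Request:
servo_tool(rows=[1,-0.0004,0.0079,-0.0013,0])

```text
time: 24.47
position: [0.5309, 0.1288, 0.0352]
tool_rot: [0.636, 0.771, -0.005, -0.005]
ft_force: [-10.9, -5.5, 2.2]
grip_width: 0.0155
grip_force: 25.0
```

Request:
servo_tool(rows=[1,-0.0004,0.0075,-0.0028,0])

```text
time: 24.55
position: [0.5367, 0.1298, 0.0367]
tool_rot: [0.636, 0.771, -0.006, -0.006]
ft_force: [-9.7, -4.8, -9.4]
grip_width: 0.0149
grip_force: 25.0
```

Request:
servo_tool(rows=[1,0,0,0,0,1,0,0,0,0])

```text
time: 24.72
position: [0.5388, 0.13, 0.0371]
tool_rot: [0.636, 0.771, -0.004, -0.004]
ft_force: [-7.7, -3.5, -0.4]
grip_width: 0.0149
grip_force: 25.0
```

Request:
servo_tool(rows=[0.35,0,0,0,0,0.35,0,0,0,0,0.35,0,0,0,0])

```text
time: 24.97
position: [0.5435, 0.1308, 0.038]
tool_rot: [0.637, 0.771, -0.0, -0.001]
ft_force: [-3.3, 0.3, 0.3]
grip_width: 0.0254
grip_force: 1.4
```

Request:
servo_tool(rows=[0.25,0,0,0,0,0.25,0,0,-0.02,0,0.25,0,0,-0.04,0,0.25,0,0,-0.04,0,0.25,0,0,-0.007,0])

```text
time: 25.38
position: [0.5509, 0.1312, 0.1518]
tool_rot: [0.637, 0.771, 0.006, 0.006]
ft_force: [0.7, -0.3, 0.1]
grip_width: 0.0325
grip_force: 0.0
```

Request:
servo_tool(rows=[0.25,-0.0338,-0.0023,0,0,0.25,-0.0338,-0.0023,0,0,0.25,-0.0338,-0.0023,0,0,0.25,-0.0338,-0.0023,0,0,0.25,-0.0338,-0.0023,0,0])

```text
time: 25.8
position: [0.5673, -0.0393, 0.1458]
tool_rot: [0.637, 0.771, 0.001, 0.002]
ft_force: [0.3, 0.1, 0.4]
grip_width: 0.033
grip_force: 0.0
```

Request:
servo_tool(rows=[0.25,-0.0338,-0.0023,0,0,0.25,-0.0338,-0.0023,0,0,0.25,0,0,0,0,0.25,0,0,0,0])

```text
time: 26.13
position: [0.5754, -0.1073, 0.1454]
tool_rot: [0.638, 0.77, 0.001, 0.002]
ft_force: [-0.1, 0.1, 0.5]
grip_width: 0.033
grip_force: 0.0
```

```bash
sed -i 's/range(-4,74)/list(range(-6,3))+list(range(36,62))/; s/for x in .*/for x in (-.03,-.022,.022,.037):/; s/^print(pix.*/print(T)/' gap.py; python3 gap.py
```

```text
x -0.03
-6:238,229,221 -5:238,229,222 -4:202,188,181 -3:173,162,153 -2:176,165,156 -1:177,164,155 0:177,165,158 1:167,150,139 2:255,235,165 36:214,160,105 37:220,164,109 38:218,163,105 39:226,169,109 40:185,145,107 41:244,236,231 42:240,233,227 43:240,231,224 44:239,231,224 45:239,230,223 46:240,233,227 47:247,241,233 48:214,201,194 49:64,82,103 50:56,76,102 51:59,78,105 52:49,62,79 53:37,58,79 54:52,80,114 55:64,100,151 56:81,130,192 57:84,134,199 58:83,133,199 59:84,134,200 60:84,135,200 61:86,134,202
x -0.022
-6:246,237,229 -5:241,232,222 -4:202,190,179 -3:174,161,154 -2:178,164,157 -1:175,164,156 0:178,164,159 1:163,144,135 2:253,220,153 36:216,168,117 37:217,166,115 38:217,166,115 39:222,169,116 40:183,147,115 41:242,236,230 42:239,232,226 43:239,231,226 44:238,228,222 45:238,231,224 46:240,233,226 47:247,242,234 48:212,195,183 49:73,70,69 50:67,65,63 51:71,67,65 52:64,66,69 53:38,58,79 54:53,80,115 55:64,102,151 56:80,128,191 57:83,134,198 58:84,134,199 59:81,133,197 60:85,136,197 61:82,133,198
x 0.022
-6:235,228,219 -5:227,214,204 -4:178,165,155 -3:178,164,156 -2:179,166,158 -
[... 353 characters left out ...]
,196 57:81,131,197 58:82,129,198 59:84,134,198 60:83,134,200 61:86,135,201
x 0.037
-6:238,230,222 -5:226,214,203 -4:179,166,159 -3:178,167,158 -2:181,169,161 -1:181,169,160 0:183,171,161 1:181,168,160 2:182,169,161 36:88,139,209 37:83,135,204 38:84,136,202 39:75,131,205 40:173,172,182 41:240,230,220 42:236,227,219 43:238,229,222 44:240,233,225 45:240,233,226 46:240,233,226 47:251,243,232 48:145,157,188 49:84,138,209 50:89,143,213 51:86,138,206 52:28,52,76 53:38,59,85 54:55,86,125 55:69,112,166 56:86,133,197 57:85,133,197 58:84,135,200 59:85,136,200 60:84,133,200 61:84,134,201
plate_face 0.55 200 338 105 119 1774
work 0.76 0 121 69 163 7684
fixed_jaw 0.86 205 333 165 224 6021
[ 0.6 -0.1  0.1]
```

Request:
servo_tool(rows=[0.25,0.0343,0.0016,0,0,0.25,0.0343,0.0016,0,0,0.25,0.0343,0.0016,0,0,0.25,0.0343,0.0016,0,0,0.25,0.0343,0.0016,0,0])

```text
time: 26.75
position: [0.5482, 0.068, 0.145]
tool_rot: [0.636, 0.772, 0.0, 0.0]
ft_force: [1.2, 0.1, -1.3]
grip_width: 0.0328
grip_force: 0.0
```

Request:
servo_tool(rows=[0.25,0.0343,0.0016,0,0,0.25,0.0343,0.0016,0,0,0.25,0,0,0,0,0.25,0,0,0,0])

```text
time: 27.08
position: [0.5381, 0.1361, 0.145]
tool_rot: [0.634, 0.773, 0.0, 0.0]
ft_force: [-0.4, 0.4, 0.1]
grip_width: 0.0328
grip_force: 0.0
```

Run:
```python
from h import *
look('wrist','w14.png',('crank_grip','lever','paddle'))
a=np.radians(10.9);ey=np.array([-np.sin(a),np.cos(a),0]);ex=np.array([np.cos(a),np.sin(a),0])
P=robot.get_obs()['position'];d=np.array([.541,.1305,.037])-P;print(P,d@ey,d@ex,-d[2])
```

```text
crank_grip [(array([0.5413, 0.1178, 0.0455]), 0.8)]
lever []
paddle []
[0.53943243 0.13234891 0.14490878] -0.0021119740391909165 0.0011896672716964355 0.10790878247608221
```

Request:
servo_tool(rows=[0.25,0,0,0.04,0,0.25,0,0,0.04,0,0.25,0,0,0.022,0,0.25,0,0,0.007,0,0.25,0,0,0,0])

```text
time: 27.7
position: [0.5381, 0.1318, 0.034]
tool_rot: [0.638, 0.77, -0.001, -0.002]
ft_force: [0.2, -0.0, 0.4]
grip_width: 0.0326
grip_force: 0.0
```

Request:
servo_tool(rows=[1,0,0,0,0,1,0,0,0,0,1,0,0,0,0,1,0,0,0,0,1,0,0,0,0], newtons=25)

```text
time: 28.12
position: [0.5383, 0.1326, 0.037]
tool_rot: [0.636, 0.771, -0.001, -0.0]
ft_force: [-3.7, -3.4, 4.6]
grip_width: 0.0153
grip_force: 25.0
```

Request:
servo_tool(rows=[1,-0.0004,0.0075,-0.0028,0,1,-0.0004,0.0068,-0.0042,0,1,-0.0004,0.0058,-0.0055,0])

```text
time: 28.37
position: [0.552, 0.1347, 0.0456]
tool_rot: [0.636, 0.771, -0.006, -0.006]
ft_force: [-6.5, -4.2, -11.6]
grip_width: 0.0151
grip_force: 25.0
```

Request:
servo_tool(rows=[1,-0.0004,0.0046,-0.0065,0])

```text
time: 28.45
position: [0.5576, 0.1354, 0.0519]
tool_rot: [0.637, 0.771, -0.005, -0.005]
ft_force: [-4.9, -3.9, -13.5]
grip_width: 0.0152
grip_force: 25.0
```

Request:
servo_tool(rows=[1,0,0,0,0,1,0,0,0,0])

```text
time: 28.62
position: [0.5588, 0.1356, 0.0531]
tool_rot: [0.636, 0.771, -0.004, -0.004]
ft_force: [-5.9, -3.3, -5.7]
grip_width: 0.0153
grip_force: 25.0
```

Request:
servo_tool(rows=[0.25,0,0,0,0,0.25,0,0,0,0,0.25,0,0,0,0,0.25,0,0,-0.02,0,0.25,0,0,-0.037,0])

```text
time: 29.03
position: [0.5624, 0.1364, 0.1096]
tool_rot: [0.637, 0.771, -0.001, -0.002]
ft_force: [0.2, -0.1, 0.8]
grip_width: 0.0315
grip_force: 0.0
```

Request:
servo_tool(rows=[0.25,0,0,-0.035,0,0.25,-0.0345,-0.0042,0,0,0.25,-0.0345,-0.0042,0,0,0.25,-0.0345,-0.0042,0,0,0.25,-0.0345,-0.0042,0,0])

```text
time: 29.45
position: [0.5755, -0.0035, 0.1486]
tool_rot: [0.636, 0.771, 0.002, 0.003]
ft_force: [0.3, -0.2, -0.4]
grip_width: 0.0327
grip_force: 0.0
```

Request:
servo_tool(rows=[0.25,-0.0345,-0.0042,0,0,0.25,-0.0345,-0.0042,0,0,0.25,-0.0345,-0.0042,0,0,0.25,0,0,0,0,0.25,0,0,0,0])

```text
time: 29.87
position: [0.5824, -0.1089, 0.1478]
tool_rot: [0.638, 0.77, 0.001, 0.002]
ft_force: [-0.3, 1.2, -0.0]
grip_width: 0.0324
grip_force: 0.0
```

```bash
python3 gap.py; ls pics/gap*
```

```text
x -0.03
-6:239,230,223 -5:245,237,231 -4:205,192,180 -3:174,161,155 -2:178,163,156 -1:177,165,156 0:175,164,158 1:187,168,145 2:233,197,141 36:140,125,112 37:159,132,107 38:171,141,114 39:187,147,112 40:188,170,160 41:243,235,228 42:241,234,227 43:240,233,226 44:239,231,224 45:240,231,225 46:241,233,226 47:244,237,230 48:231,233,240 49:64,128,207 50:75,128,192 51:41,67,97 52:32,49,73 53:46,71,103 54:59,95,140 55:80,124,183 56:85,135,202 57:80,131,196 58:80,132,197 59:82,133,200 60:87,136,202 61:86,136,201
x -0.022
-6:229,219,210 -5:247,238,230 -4:207,193,183 -3:177,162,155 -2:180,167,158 -1:178,166,158 0:172,164,157 1:195,167,135 2:252,230,160 36:218,169,118 37:216,164,116 38:217,167,115 39:217,166,112 40:216,187,162 41:238,233,228 42:240,232,224 43:239,232,225 44:240,232,224 45:239,231,224 46:241,234,227 47:246,241,235 48:195,183,174 49:59,57,58 50:75,72,70 51:71,72,72 52:34,49,71 53:46,71,105 54:63,98,143 55:76,124,182 56:83,134,199 57:82,133,199 58:82,133,201 59:84,135,199 60:82,134,200 61:80,131,196
x 0.022
-6:237,228,221 -5:232,221,212 -4:181,167,159 -3:179,165,157 -2:183,169,16
[... 410 characters left out ...]
199 61:85,133,201
x 0.037
-6:236,228,220 -5:230,219,210 -4:176,163,155 -3:179,169,160 -2:181,168,161 -1:181,165,158 0:182,168,160 1:182,169,160 2:180,168,159 36:89,142,208 37:86,137,205 38:85,137,205 39:66,121,188 40:230,210,203 41:238,227,218 42:236,227,219 43:238,230,222 44:239,233,226 45:241,235,227 46:241,234,227 47:245,236,228 48:168,180,214 49:80,140,212 50:68,105,154 51:39,54,74 52:36,56,80 53:54,82,119 54:67,106,156 55:83,130,194 56:84,133,197 57:83,133,199 58:83,134,200 59:84,135,200 60:84,134,201 61:84,136,204
plate_face 0.71 191 327 100 113 1783
work 0.86 212 293 113 179 4778
fixed_jaw 0.89 196 325 161 219 5999
[ 0.6 -0.1  0.1]
pics/gap_2211.png
pics/gap_2613.png
pics/gap_2986.png
```

Request:
servo_tool(rows=[0.25,0.015,0,0,0,0.25,0.015,0,0,0,0.25,0,0,0,0,0.25,0,0,0,0,0.25,0,0,0,0])

```text
time: 30.48
position: [0.5749, -0.0761, 0.147]
tool_rot: [0.636, 0.772, -0.0, 0.0]
ft_force: [0.6, 0.2, -0.2]
grip_width: 0.0325
grip_force: 0.0
```

```bash
sed -i "s/list(range(-6,3))+list(range(36,62))/[q*.5 for q in range(76,122)]/; s/%d:%d,%d,%d/%.1f:%d,%d,%d/; s/for x in (.*/for x in (-.03,-.01,.03,.04):/" gap.py; python3 gap.py; python3 -c "
from h import *
o=robot.get_obs();d=np.array(o['position'])-[.5615,-.0723,0];print(o['position'],d[0]*-.189+d[1]*.982+.0816)"
```

```text
x -0.03
38.0:144,124,108 38.5:143,125,111 39.0:139,119,107 39.5:147,123,105 40.0:176,151,126 40.5:234,220,203 41.0:243,234,224 41.5:243,236,229 42.0:241,234,227 42.5:240,232,225 43.0:240,232,225 43.5:240,232,224 44.0:239,230,222 44.5:238,230,223 45.0:239,230,223 45.5:240,231,224 46.0:241,234,228 46.5:243,236,229 47.0:246,242,237 47.5:250,248,246 48.0:238,231,227 48.5:169,158,154 49.0:109,100,95 49.5:82,78,74 50.0:92,86,81 50.5:93,87,84 51.0:93,86,83 51.5:92,86,80 52.0:73,72,77 52.5:57,71,92 53.0:52,79,115 53.5:59,93,138 54.0:66,107,159 54.5:77,122,181 55.0:86,133,196 55.5:86,136,200 56.0:84,133,197 56.5:82,133,196 57.0:81,132,195 57.5:80,129,194 58.0:80,131,195 58.5:83,133,199 59.0:85,134,200 59.5:84,133,199 60.0:83,134,199 60.5:84,133,199
x -0.01
38.0:216,164,112 38.5:218,165,114 39.0:219,164,110 39.5:218,174,129 40.0:219,193,166 40.5:231,221,209 41.0:237,230,222 41.5:238,231,225 42.0:237,227,222 42.5:238,229,221 43.0:238,230,221 43.5:238,229,221 44.0:238,230,222 44.5:239,231,223 45.0:239,232,224 45.5:240,233,225 46.0:241,234,226 46.5:242,235,228 47.0:244,237,230 47.5:244,236,228 48
[... 1354 characters left out ...]
2,224 44.5:239,232,225 45.0:239,231,225 45.5:239,231,225 46.0:240,232,225 46.5:244,236,230 47.0:244,235,227 47.5:216,202,189 48.0:147,137,130 48.5:99,91,89 49.0:85,78,76 49.5:86,81,79 50.0:93,89,85 50.5:99,93,87 51.0:96,89,81 51.5:78,73,74 52.0:63,71,88 52.5:56,77,111 53.0:60,90,136 53.5:69,104,157 54.0:76,117,178 54.5:81,128,193 55.0:83,134,199 55.5:80,133,197 56.0:81,133,197 56.5:82,133,198 57.0:82,132,197 57.5:81,132,199 58.0:82,132,199 58.5:84,133,200 59.0:87,135,201 59.5:86,135,201 60.0:86,136,201 60.5:85,136,200
plate_face 0.89 197 327 147 164 2121
work 0.84 0 122 112 197 7098
fixed_jaw 0.81 201 324 196 261 4902
[ 0.6 -0.1  0.1]
[ 0.57507473 -0.07740614  0.14688644] 0.07402015124295783
```

The far-side view shows about 3.6–4.0 mm of plate gap left. That is 3.0–3.4 mm of compression, or roughly 90–100 N, and the crank force agrees. I'll check the lever, then hand in.

Run:
```python
from h import *
look('side','s20.png',('paddle','work'))
look('top','t20.png',('paddle',))
o=robot.get_obs();print(o['ft_force'],o['time'])
print(robot.hand_in())
```

```text
paddle [(array([0.462 , 0.0136, 0.1129]), 0.69)]
work [(array([ 0.3833, -0.0633, -0.0011]), 0.85), (array([ 0.3895, -0.2122,  0.0026]), 0.7)]
paddle [(array([0.4605, 0.0115, 0.1157]), 0.64)]
[ 0.81123363 -0.84213559 -0.43311004] 30.9333
the job is handed in; nothing more can be done
None
```

I clamped the wooden mouthpiece block in the blue vise and handed the job in at 30.9 s; the lever is up and locked, the clamping force is an estimated 90–100 N (from the plate gap in the images, not measured directly), and no verdict came back.

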